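# Fit the pot with its inner cup and load the marker

### The job

The dark wooden pot standing on the orange disc needs its inner cup: try the teal cups in it until you find the one that nests fully home, collar resting on the pot's rim, and leave it there; stand any cup that does not fit back upright on the bench. Then take the marker out of its plywood block and stand it in the nested cup. Keep that pot upright on the disc, and leave the other two pots, the side cutters and the filament spool where they are.

Things in the scene. Friction and masses are not known exactly. Their poses are not given: they have to be found in the camera images.
- cup_a: Teal cup, 80 g, upright on the bench. From below: spigot 36 to 54 mm wide, 34 to 58 mm long (all three differ; the narrower, the longer); collar 62 mm wide, 5 mm thick; tube to hold by, 44 mm outside, 28 mm inside, 50 mm tall. Hollow to a 4 mm bottom. Origin: on the axis at the collar's underside (on the bench its height = spigot length), z up.
- cup_b: Teal cup, 80 g, upright on the bench. From below: spigot 36 to 54 mm wide, 34 to 58 mm long (all three differ; the narrower, the longer); collar 62 mm wide, 5 mm thick; tube to hold by, 44 mm outside, 28 mm inside, 50 mm tall. Hollow to a 4 mm bottom. Origin: on the axis at the collar's underside (on the bench its height = spigot length), z up.
- cup_c: Teal cup, 80 g, upright on the bench. From below: spigot 36 to 54 mm wide, 34 to 58 mm long (all three differ; the narrower, the longer); collar 62 mm wide, 5 mm thick; tube to hold by, 44 mm outside, 28 mm inside, 50 mm tall. Hollow to a 4 mm bottom. Origin: on the axis at the collar's underside (on the bench its height = spigot length), z up.
- pot_a: Dark wooden pot, loose, 280 g, 76 mm wide, 70 mm tall. The three differ only in bore: 6 mm wider and 3 mm deeper than the spigot of the one cup that fits (collar down on the rim). Other cups are too wide (foot stops at the rim) or too long (collar stops 9 mm or more above it). Any of the pots may be the one on the disc. Origin: centre of the underside, z up.
- pot_b: Dark wooden pot, loose, 280 g, 76 mm wide, 70 mm tall. The three differ only in bore: 6 mm wider and 3 mm deeper than the spigot of the one cup that fits (collar down on the rim). Other cups are too wide (foot stops at the rim) or too long (collar stops 9 mm or more above it). Any of the pots may be the one on the disc. Origin: centre of the underside, z up.
- pot_c: Dark wooden pot, loose, 280 g, 76 mm wide, 70 mm tall. The three differ only in bore: 6 mm wider and 3 mm deeper than the spigot of the one cup that fits (collar down on the rim). Other cups are too wide (foot stops at the rim) or too long (collar stops 9 mm or more above it). Any of the pots may be the one on the disc. Origin: centre of the underside, z up.
- pot_a_rim (a point): Centre of the mouth of pot_a, level with its rim, 70 mm above its underside.
- pot_b_rim (a point): Centre of the mouth of pot_b, level with its rim, 70 mm above its underside.
- pot_c_rim (a point): Centre of the mouth of pot_c, level with its rim, 70 mm above its underside.
- spot (a point): Centre of the flat orange disc, 126 mm across, on the bench top (no thickness to speak of, fixed). The pot to be fitted starts centred on it; the other two pots are 0.1 m or more away.
- marker: White marker pen with a blue cap, 14 mm diameter, 160 mm long, about 30 g, standing upright, cap up, in the block, 35 mm deep, with 1.5 mm play all round. Origin: centre of its foot; z along it to the cap.
- block: Fixed plywood block 60 x 60 x 40 mm with one upright hole in its middle, 17 mm wide and 35 mm deep. Origin: centre of the underside.
- cutters: Blue-handled side cutters lying on the bench, about 125 mm long, 52 mm wide, 12 mm high. Bystander. Origin on the bench, near the middle; x towards the jaws.
- spool: Small filament spool with orange flanges, lying flat, 100 mm across, 30 mm high. Bystander. Origin: centre of the underside.

How it is judged:
By the outcome, as a careful person would: the job done as asked, in the order asked, and still so for the second after the job is handed in, with the robot touching nothing.
It also fails if it takes over 69 s, if anything falls off the work surface, if the arm or the gripper's body presses on something with over 40 N, if the wrist force passes 120 N, or if a joint passes its speed limit or range.

### The arm

A 6-joint arm with a two-finger parallel gripper is mounted at the origin on the work surface. World frame = base frame: x ahead of the robot, y to its left, z up, the work surface at z = 0. Lengths are in m, angles in rad, forces in N, time in s.
With the tool pointing down it reaches from about 0.275 to 0.775 m from the base axis. Payload 14.6 kg.
Tool frame: the origin (TCP) lies midway between the tips of the shut fingers; the grasp point (between the pads) lies 19 mm behind it (robot.grip_point_offset is the distance from the TCP to the grasp point, in m); z points along the fingers, x is the direction in which the jaws open and shut, and the axes are right-handed (so a half turn about z gives the same grasp; the last joint's range is limited). The gripper opens to 85 mm and grips with 20 to 120 N. Pads are 22 mm wide; open, the fingers measure 114 mm over their backs; the gripper's body (76 mm by 85 mm) begins 54 mm behind the grasp point. The pads swing forward as they close: fully open they stand 13 mm farther back than shut.
Start: joints at [1.074, 0.263, -0.048, 1.259, 0, 1.415], TCP at [0.176, 0.495, 0.231] pointing down, gripper open.
Joint ranges: [-2.65, 2.65], [-0.89, 1.7], [-1.18, 1.37], [-2.13, 2.11], [-1.35, 1.29], [-3.14, 3.14]. Speed limits (rad/s): [1.89, 1.89, 2.57, 2.79, 3.14, 3.14].

### API

Orientations are given as a unit quaternion [x, y, z, w].
In Python, from plant import robot, get_image gives the robot as it stands.
- The arm moves only by the shell command python3 -m creep 'ROWS' [OPENING] [FORCE]. ROWS is text: rows parted by semicolons, each of 4 numbers parted by spaces: the shift along the tool's x, y, z in mm, then the turn about the tool's z in degrees. A call has 1 to 20 rows; each row shifts and turns the commanded pose from where the row before left it, along the tool's axes as they then stand; what a row does not reach is not made up. A row lasts 1/8 s, in which the tool goes at most 62.5 mm and 10.7 degrees, less where a joint would pass 70% of its speed; a pose out of reach is approached as far as the arm can. A call is refused whole if a number of a shift passes 62.5 or a number of a turn 10.7, either way. A call with a gripper value outside its range is refused whole. OPENING is the finger opening in mm, from 0 to 85.4, set as the call begins (- or left out, the last holds). The fingers move at their own pace and stop on an object; FORCE is the grip in N (left out, the last holds). Time passes only in rows, so rows that do not move let the fingers close. It gives the time, the measured TCP pose, the force and the opening at its end, in the units of the state.
- robot.state(): the state, without advancing time (a new reading comes with each control period).
- get_image(name): name is "scene" or "side" or "wrist"; returns a dict with "img" (480x640x3 uint8, red, green, blue), "camera_matrix" (3x3 intrinsics, pixels), "extrinsics" (4x4, takes a point from world to camera coordinates). Camera axes: x right, y up, looking along -z (the intrinsics and any distortion apply to the point x, -y, -z); pixel columns grow to the right and rows downward; lengths in m; the calibration is good to about 2 mm. A picture is of the moment at which its call begins. There is no depth.
- robot.finish_job(): hands the job in, once; it reports no verdict.
The state is a dict: "time": time; "joints": joint angles; "joint_velocities": joint speeds; "effort": joint torques, N m; "position": TCP position; "tcp_rot": TCP orientation; "ft_force": force on the tool from outside, world axes, zero at the start; "ft_torque": the same for the moment, N m; "finger_gap": opening from 0.0 (shut) to 1.0 (fully open).
Only numpy, scipy, OpenCV 4.12 (cv2) and the standard library are available. Lean on these libraries where they do the work, as an engineer would, in place of code of your own. Each camera call takes 0.05 s, during which the arm holds its last target. There are 200 camera calls.

## Working session

There is one attempt and no reset: what is moved stays moved. The work goes in short steps, Python scripts to look and compute and a shell command to move; the robot and the scene stay as the last step left them, time stands still between calls to the robot, and variables do not carry over. Pictures are saved under pics/ and viewed, about 8 in all and at most 12, crops included, and the job is handed in when it is done.

```bash
ls; mkdir -p pics; cat > h.py <<'E'
import numpy as np, cv2
from plant import robot, get_image
def ray(im,u,v):
    K=im["camera_matrix"];E=np.array(im["extrinsics"])
    d=np.linalg.inv(K)@[u,v,1]; d=np.array([d[0],-d[1],-d[2]])
    R=E[:3,:3];return -R.T@E[:3,3],R.T@d
def onz(im,u,v,z):
    c,d=ray(im,u,v);return c+d*(z-c[2])/d[2]
def proj(im,p):
    E=np.array(im["extrinsics"]);q=E[:3,:3]@np.array(p)+E[:3,3];q=np.array([q[0],-q[1],-q[2]])
    q=np.array(im["camera_matrix"])@q;return q[:2]/q[2]
def blobs(im,lo,hi,amin=150):
    h=cv2.cvtColor(im["img"],cv2.COLOR_RGB2HSV);m=cv2.inRange(h,np.array(lo),np.array(hi))
    n,l,s,c=cv2.connectedComponentsWithStats(m)
    return [(s[i].tolist(),c[i].round(1).tolist()) for i in range(1,n) if s[i][4]>=amin]
def save(im,name,box=None,scale=1):
    a=im["img"][:,:,::-1]
    if box: a=a[box[1]:box[3],box[0]:box[2]]
    cv2.imwrite("pics/"+name,cv2.resize(a,None,fx=scale,fy=scale,interpolation=cv2.INTER_CUBIC))
E
python3 - <<'E'
from h import *
s=robot.state();print(s)
for n in("scene","side"):
    im=get_image(n);save(im,n+"0.png");print(n,im["extrinsics"],im["camera_matrix"]);print(ray(im,320,240))
    print("teal",blobs(im,(78,80,30),(100,255,255)))
E
```

```text
pics
{'time': 0.0, 'joints': array([ 1.07367215e+00,  2.63553342e-01, -4.89506608e-02,  1.25938750e+00,
       -1.54446991e-05,  1.41547941e+00]), 'joint_velocities': array([1.70878444e-03, 6.83813343e-04, 9.00164822e-05, 3.56010564e-04,
       6.33082100e-04, 1.42541472e-03]), 'effort': array([-1.97518959e-03, -6.37616801e+01,  3.84579349e+01,  1.33649062e-02,
       -3.30217681e-04, -5.19669948e-05]), 'position': array([0.17585968, 0.49437808, 0.23080429]), 'tcp_rot': array([ 8.17064852e-01,  5.76545513e-01, -4.87446445e-04,  2.49620355e-04]), 'ft_force': array([-0.44367212,  1.17862323,  0.10912615]), 'ft_torque': array([-0.0044794 , -0.01222655,  0.05432732]), 'finger_gap': 1.003935731828497}
scene [[ 0.16895501  0.98535389 -0.02306336 -0.11771964]
 [-0.64612566  0.1283985   0.75235327  0.27840953]
 [ 0.74429553 -0.11221203  0.65835601 -1.60553606]
 [ 0.          0.          0.          1.        ]] [[468.27415902   0.         321.41158785]
 [  0.         468.27415902 235.73787664]
 [  0.           0.           1.        ]]
(array([ 1.39477017, -0.09991233,  0.84483698]), array([
[... 339 characters left out ...]
.9])]
side [[ 0.98934334 -0.14399156 -0.02159122 -0.48995206]
 [ 0.09355143  0.51501219  0.85206254 -0.11412146]
 [-0.11157008 -0.84500229  0.5229945  -1.16108823]
 [ 0.          0.          0.          1.        ]] [[445.94710116   0.         320.43284138]
 [  0.         445.94710116 243.76872308]
 [  0.           0.           1.        ]]
(array([ 0.36586434, -0.99289723,  0.69390272]), array([ 0.11140042,  0.84949445, -0.51577272]))
teal [([0, 0, 86, 254, 11193], [30.7, 122.3]), ([130, 0, 78, 73, 2249], [184.1, 29.7]), ([324, 189, 18, 30, 402], [333.0, 204.5]), ([43, 196, 115, 88, 4909], [92.1, 239.4]), ([338, 203, 24, 66, 993], [349.6, 234.9]), ([74, 263, 112, 60, 3280], [132.3, 297.5])]
```

View pics/scene0.png

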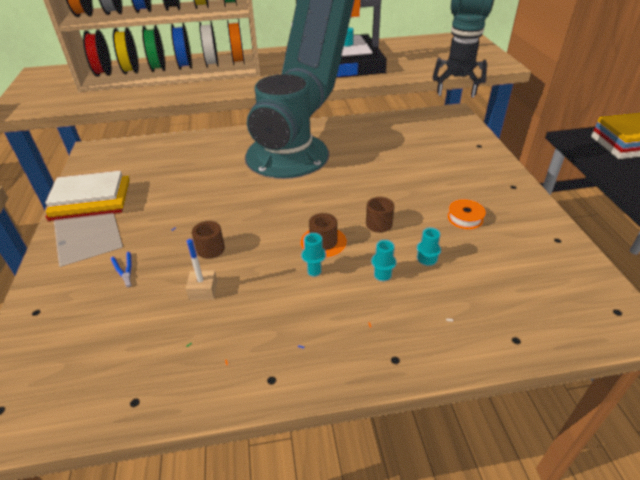

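View pics/side0.png

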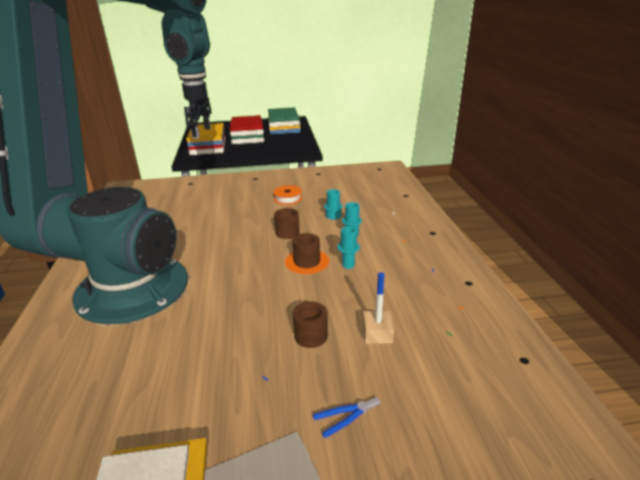

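Scene view: pots at about (209,240), (323,232) on the disc and (380,214). Cups are at (313,253), (384,260) and (429,246), the marker at (195,265), the cutters at (124,268) and the spool at (466,213). The side view agrees, and nothing has toppled.

```bash
python3 - <<'E'
from h import *
sc=get_image("scene");sd=get_image("side");w=get_image("wrist")
print(blobs(w,(78,80,30),(100,255,255)))
c,d=ray(w,320,240);print("wristcam",c,d, np.array(w["camera_matrix"])[0])
# pots dark brown rims
for n,im in(("sc",sc),("sd",sd)):
    print(n,"brown",blobs(im,(0,60,15),(20,255,110),200))
    print(n,"orange",blobs(im,(3,200,150),(16,255,255),60)); print(n,"blue",blobs(im,(108,150,60),(125,255,255),30))
for u,v in((313.3,253.1),(383.5,259.9),(428.7,246.7)): print("cup",onz(sc,u,v,.05))
for u,v in((323,220),(380,204),(208,228)): print("pot",onz(sc,u,v,.07))
h=cv2.cvtColor(sc["img"],cv2.COLOR_RGB2HSV);m=cv2.inRange(h,np.array((78,80,30)),np.array((100,255,255)))
for x0,x1 in((298,328),(368,398),(412,444)):
    print([(r,int((m[r,x0:x1]>0).sum())) for r in range(225,285) if m[r,x0:x1].any()])
a=sc["img"][190:290,170:450];save(sc,"crop1.png",(285,190,445,285),5)
E
```

```text
[]
wristcam [0.09785993 0.52249507 0.37465795] [ 0.30987998 -0.10581247 -0.94488797] [407.53249501   0.         318.42158697]
sc brown [([63, 32, 21, 52, 310], [73.8, 52.8]), ([82, 36, 30, 41, 245], [93.2, 62.1]), ([499, 74, 46, 85, 1941], [520.5, 113.1]), ([367, 198, 27, 34, 815], [379.8, 214.5]), ([559, 198, 81, 93, 2027], [606.8, 239.6]), ([310, 214, 27, 36, 671], [324.9, 228.8]), ([193, 222, 32, 36, 946], [208.3, 239.7]), ([537, 373, 86, 64, 1590], [581.5, 399.6]), ([488, 397, 32, 63, 249], [504.0, 428.9]), ([437, 404, 41, 66, 971], [457.0, 437.9]), ([411, 408, 38, 69, 1122], [429.4, 441.9]), ([366, 414, 54, 66, 2047], [392.3, 450.2])]
sc orange [([352, 0, 8, 16, 94], [355.9, 7.9]), ([229, 24, 12, 31, 275], [234.9, 38.1]), ([448, 199, 38, 30, 640], [466.7, 211.4]), ([326, 231, 21, 26, 225], [337.5, 245.2])]
sc blue [([133, 0, 13, 9, 76], [138.9, 3.7]), ([173, 28, 15, 38, 362], [179.6, 45.8]), ([337, 62, 22, 14, 236], [347.7, 69.0]), ([493, 116, 9, 16, 40], [496.9, 124.6]), ([188, 240, 8, 17, 64], [191.3, 247.9]), ([127, 253, 4, 19, 53], [128.4, 262.5]), ([112, 258, 11, 17, 58], [
[... 1339 characters left out ...]
254, 18), (255, 19), (256, 20), (257, 22), (258, 23), (259, 23), (260, 25), (261, 25), (262, 24), (263, 24), (264, 23), (265, 22), (266, 21), (267, 20), (268, 18), (269, 17), (270, 17), (271, 17), (272, 17), (273, 18), (274, 16), (275, 16), (276, 16), (277, 16), (278, 13), (279, 10), (280, 5)]
[(228, 7), (229, 12), (230, 14), (231, 16), (232, 17), (233, 17), (234, 17), (235, 17), (236, 18), (237, 17), (238, 17), (239, 17), (240, 17), (241, 17), (242, 18), (243, 19), (244, 20), (245, 22), (246, 22), (247, 23), (248, 23), (249, 24), (250, 23), (251, 23), (252, 22), (253, 22), (254, 21), (255, 20), (256, 20), (257, 20), (258, 20), (259, 19), (260, 18), (261, 18), (262, 15), (263, 13), (264, 9)]
```

View pics/crop1.png

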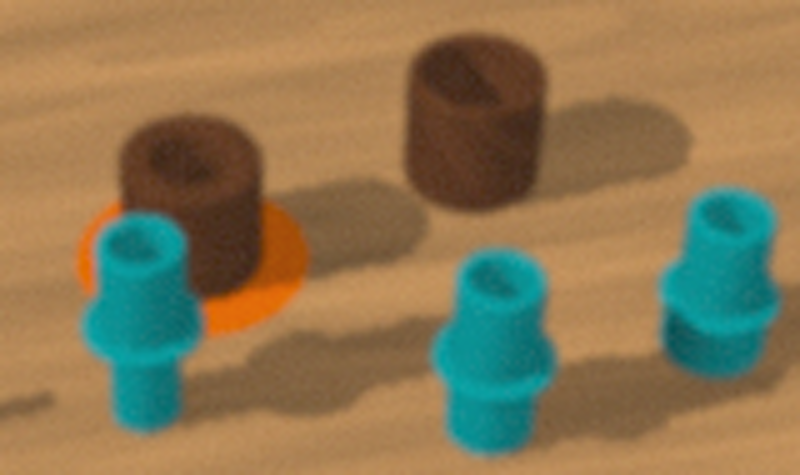

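The disc pot (crop, mouth about (180,155)) has clearly the narrowest bore. That makes the left cup, with its narrow, long spigot, the one to try. I'll go above the pair for a wrist look.

```bash
python3 -m creep '-18 26 -1 0;-18 26 -1 0;-18 26 -1 0;-18 26 -1 0;-18 26 -1 0;-18 26 -1 0;-18 26 -1 0;-18 26 -1 0;-18 26 -1 0;-18 26 -1 0;-18 26 -1 0;-18 26 -1 0;-18 26 -1 0;-18 26 -1 0;-18 26 -1 0;-18 26 -1 0;-18 26 -1 0;-18 26 -1 0;0 0 0 0' 85
cat > m.py <<'E'
from h import *
s=robot.state();w=get_image("wrist")
from scipy.spatial.transform import Rotation as R
def tool(p):  # mm shift in tool axes from TCP
    return (R.from_quat(s["tcp_rot"]).inv().apply(np.array(p)-s["position"])*1000).round(1)
E
python3 - <<'E'
from m import *
print(s["time"],s["position"],s["joints"].round(2));save(w,"w1.png")
print("teal",blobs(w,(78,80,30),(100,255,255)))
print("brown",blobs(w,(0,60,10),(20,255,110),300))
E
```

```text
time: 2.62
position: [0.5091, 0.0312, 0.2489]
tcp_rot: [0.818, 0.576, -0.0, -0.0]
ft_force: [-0.0, 0.4, 0.3]
finger_gap: 0.993
2.625 [0.50911502 0.03119495 0.24889599] [-0.1   0.23 -0.04  1.3  -0.    0.25]
teal [([579, 137, 61, 70, 3379], [613.3, 170.8]), ([462, 222, 96, 86, 5462], [508.9, 264.0]), ([280, 244, 68, 88, 4433], [313.2, 287.3])]
brown [([440, 0, 69, 71, 2099], [461.6, 38.7]), ([470, 0, 103, 58, 4036], [516.8, 24.7]), ([290, 118, 54, 56, 2375], [316.3, 145.6]), ([0, 180, 62, 93, 3810], [27.6, 219.2]), ([158, 318, 302, 162, 5218], [244.9, 409.5]), ([41, 333, 127, 79, 837], [125.5, 372.5])]
```

View pics/w1.png

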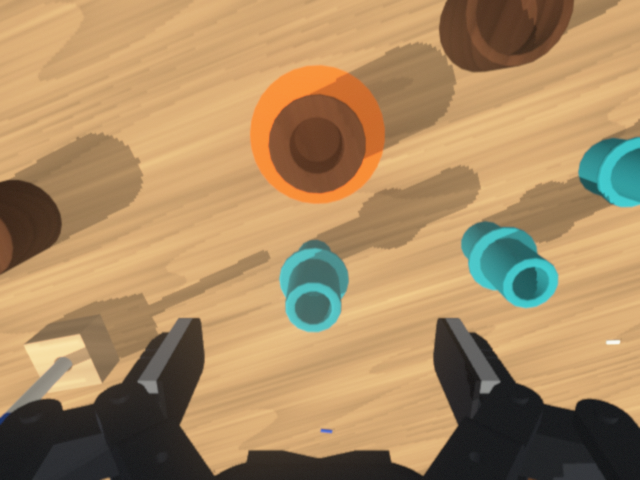

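The wrist view shows the disc pot's rim centred at about (317,144), with a bore-to-outside ratio of 54/97, so a bore of about 42 mm. The narrow cup's tube top is at (313,308). The marker's cap and shaft are at the lower left.

```bash
python3 - <<'E'
from m import *
for n,u,v,z in(("cup",313,308,.113),("potrim",317,144.5,.07),("disc",318,134,0),("cupB",529,282,.10)):
    p=onz(w,u,v,z);print(n,p.round(4),tool(p))
E
```

```text
cup [0.5724 0.0052 0.113 ] [ -3.7  69.4 135.9]
potrim [0.4614 0.0481 0.07  ] [ -0.7 -49.5 179. ]
disc [0.4594 0.0496 0.    ] [ 1.00e-01 -5.19e+01  2.49e+02]
cupB [0.6146 0.1707 0.1   ] [166.4  53.5 148.9]
```

```bash
python3 -m creep '-1 18 8 0;-1 17 10 0;-1 17 10 0;-1 17 10 0;0 0 0 0' 85
python3 - <<'E'
from m import *
print(s["position"]);save(w,"w2.png")
c,d=ray(w,320,240);print(c,d)
print("teal",blobs(w,(78,80,30),(100,255,255)))
for n,u,v in (("scene",313,236.5),("side",348.5,207)):
    im=get_image(n); print(n,blobs(im,(78,80,30),(100,255,255),200)); print(onz(im,u,v,.113))
E
```

```text
time: 3.35
position: [0.5726, 0.0051, 0.2098]
tcp_rot: [0.817, 0.576, -0.001, -0.001]
ft_force: [0.2, 0.6, -0.8]
finger_gap: 0.995
[0.57261894 0.00510769 0.20979473]
[0.49482784 0.03304208 0.3536133 ] [ 0.30834353 -0.10525369 -0.94545285]
teal [([629, 72, 11, 47, 371], [635.0, 95.8]), ([489, 155, 128, 89, 8160], [552.8, 198.5]), ([276, 178, 82, 93, 5946], [316.5, 222.9])]
scene [([254, 0, 136, 148, 11688], [323.3, 64.5]), ([247, 144, 33, 32, 603], [262.1, 159.6]), ([417, 228, 24, 37, 676], [428.8, 246.7]), ([302, 233, 23, 43, 704], [313.3, 253.1]), ([371, 240, 25, 41, 724], [383.5, 259.9])]
[0.56621663 0.00478747 0.113     ]
side [([111, 0, 272, 213, 13989], [232.8, 75.6]), ([62, 182, 103, 101, 3280], [132.0, 227.4]), ([324, 189, 18, 30, 397], [333.0, 204.6]), ([338, 203, 24, 66, 991], [349.6, 234.8]), ([74, 258, 112, 65, 3321], [132.2, 297.2])]
[0.5981116  0.13079027 0.113     ]
```

View pics/w2.png

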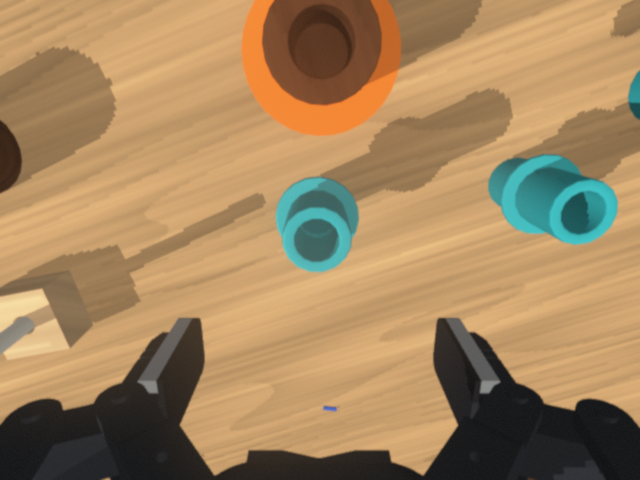

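```bash
python3 - <<'E'
from m import *
for u,v,z in((316.5,237,.113),(317,217.5,.063),(321,42,.07)):
    p=onz(w,u,v,z);print(p.round(4),tool(p))
E
```

```text
[0.5706 0.0052 0.113 ] [-0.8 -1.  98.5]
[0.5722 0.0049 0.063 ] [ -0.7   0.6 148.5]
[0.4621 0.0468 0.07  ] [   2.  -117.1  141.5]
```

```bash
python3 -m creep '0 0 20 0;0 0 20 0;0 0 20 0;0 0 20 0;0 0 20 0;0 0 20 0;0 0 12 0;0 0 8 0;0 0 0 0' 85 && python3 -m creep '0 0 0 0;0 0 0 0;0 0 0 0;0 0 0 0;0 0 0 0' 20 45 && python3 -m creep '0 0 -20 0;0 0 -25 0;0 0 -25 0;0 0 -25 0;0 0 0 0'
```

```text
time: 4.68
position: [0.5719, 0.0056, 0.0713]
tcp_rot: [0.817, 0.577, -0.0, -0.0]
ft_force: [-0.0, 0.1, 0.2]
finger_gap: 0.997
time: 5.3
position: [0.5723, 0.0055, 0.0718]
tcp_rot: [0.817, 0.577, 0.0, 0.0]
ft_force: [-0.7, -0.6, 5.2]
finger_gap: 0.501
time: 5.92
position: [0.5728, 0.0055, 0.1677]
tcp_rot: [0.817, 0.577, 0.001, 0.001]
ft_force: [-0.2, -0.0, -0.5]
finger_gap: 0.502
```

```bash
python3 -m creep '0 -15 0 0;0 -20 0 0;0 -20 0 0;1 -20 0 0;1 -20 0 0;0 -15 0 0;0 -8 0 0;0 0 0 0;0 0 0 0'
python3 - <<'E'
from m import *
print(s["position"]);save(w,"w3.png",(200,60,480,270),2)
a=get_image("scene");b=get_image("side")
A=cv2.resize(a["img"][160:270,280:370],None,fx=4,fy=4,interpolation=2);B=cv2.resize(b["img"][170:280,265:355],None,fx=4,fy=4,interpolation=2)
cv2.imwrite("pics/sc3.png",np.hstack([A,B])[:,:,::-1])
E
```

```text
time: 7.05
position: [0.4619, 0.0469, 0.1662]
tcp_rot: [0.817, 0.576, 0.0, 0.0]
ft_force: [0.2, 0.8, -0.5]
finger_gap: 0.499
[0.46192976 0.04689656 0.16621936]
```

View pics/sc3.png

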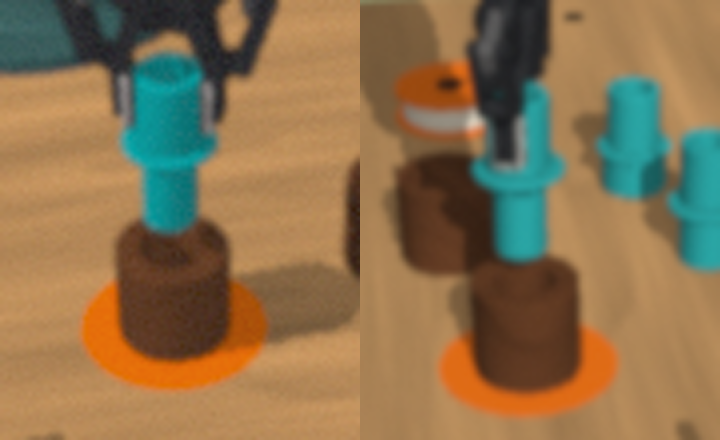

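Scene and side views show the spigot just above the mouth, about 1 px left of the pot's axis in both. I'll work out what that means allowing for perspective.

```bash
python3 - <<'E'
from m import *
a=get_image("scene");b=get_image("side")
def mid(im,lo,hi,r0,r1,c0,c1):
    h=cv2.cvtColor(cv2.GaussianBlur(im["img"],(3,3),0),cv2.COLOR_RGB2HSV);m=cv2.inRange(h,np.array(lo),np.array(hi))
    o=[]
    for r in range(r0,r1):
        k=np.flatnonzero(m[r,c0:c1]); 
        if len(k): o.append((c0+k[0]+c0+k[-1])/2)
    return np.median(o),len(o)
T=((78,80,30),(100,255,255));P=((0,60,10),(20,255,115))
for n,im,tr,pr,c in(("scene",a,(203,213),(224,240),(300,345)),("side",b,(219,229),(245,256),(380-100,420-85+15))):
    t,_=mid(im,*T,*tr,*c);p,_=mid(im,*P,*pr,*c)
    q=s["position"]
    f=lambda x,y,z:proj(im,(x,y,z))
    print(n,"cup col",t,"pot col",p,"pred cup",f(q[0],q[1],.123).round(1),"pred pot",f(q[0],q[1],.04).round(1),
     "dcol/mm x,y",((f(q[0]+.01,q[1],.1)-f(*q[:2],.1))[0]/10).round(2),((f(q[0],q[1]+.01,.1)-f(*q[:2],.1))[0]/10).round(2))
E
```

```text
scene cup col 322.0 pot col 323.25 pred cup [322.9 204.7] pred pot [323.5 229.6] dcol/mm x,y 0.07 0.38
side cup col 323.5 pot col 305.0 pred cup [304.5 222. ] pred pot [305.7 248.4] dcol/mm x,y 0.37 -0.04
```

```bash
python3 -m creep '1 0 10 0;0 0 8 0;0 0 8 0;0 0 8 0;0 0 4 0;0 0 4 0;0 0 0 0' && python3 -c "
from h import *
s=robot.state();print(s['ft_force'],s['ft_torque'],s['position'])"
```

```text
time: 8.22
position: [0.4617, 0.048, 0.1241]
tcp_rot: [0.817, 0.577, -0.0, -0.0]
ft_force: [0.2, 0.5, 0.0]
finger_gap: 0.498
[0.16985756 0.4631164  0.02973652] [-0.03002295 -0.05307439  0.01277919] [0.46172249 0.04798128 0.12412912]
```

Foot should be about 17 mm inside the bore with no contact force. Continuing to about 2 mm above home.

```bash
python3 -m creep '0 0 8 0;0 0 8 0;0 0 8 0;0 0 6 0;0 0 4 0;0 0 3 0;0 0 1 0;0 0 0 0' && python3 -m creep '0 0 1.5 0;0 0 1 0;0 0 0 0'
```

```text
time: 9.22
position: [0.4619, 0.048, 0.0863]
tcp_rot: [0.817, 0.577, 0.0, 0.0]
ft_force: [-0.2, -0.2, -0.5]
finger_gap: 0.497
time: 9.6
position: [0.4619, 0.048, 0.084]
tcp_rot: [0.817, 0.577, 0.0, 0.0]
ft_force: [-1.1, -0.7, 3.8]
finger_gap: 0.492
```

Contact of 3.8 N came right at the predicted collar-on-rim height. Releasing and lifting clear.

```bash
python3 -m creep '0 0 0 0;0 0 0 0;0 0 0 0;0 0 0 0;0 0 0 0;0 0 -15 0;0 0 -25 0;0 0 -30 0;0 0 -40 0;0 0 -40 0;0 0 -40 0;0 0 0 0' 85
python3 - <<'E'
from m import *
print(s["position"])
a=get_image("scene");b=get_image("side")
A=cv2.resize(a["img"][180:300,180:350],None,fx=4,fy=4,interpolation=2)
B=cv2.resize(b["img"][190:350,275:405],None,fx=3,fy=3,interpolation=2)
cv2.imwrite("pics/a4.png",cv2.resize(np.hstack([A,B])[:,:,::-1],None,fx=.74,fy=.74,interpolation=3))
save(w,"w4.png")
for im in(a,b):print("blue",blobs(im,(108,150,60),(125,255,255),30))
E
```

```text
time: 11.1
position: [0.4629, 0.0479, 0.2761]
tcp_rot: [0.817, 0.577, 0.002, 0.001]
ft_force: [0.1, -0.0, 0.4]
finger_gap: 0.996
[0.46289745 0.04792451 0.27609909]
blue [([133, 0, 12, 9, 75], [138.6, 3.5]), ([173, 28, 16, 38, 371], [179.7, 46.0]), ([188, 240, 7, 17, 63], [191.2, 247.9]), ([126, 253, 5, 19, 52], [128.4, 262.8]), ([112, 258, 11, 17, 57], [116.7, 265.9])]
blue [([378, 274, 6, 20, 87], [380.2, 283.5]), ([314, 405, 48, 32, 475], [339.0, 416.9])]
```

View pics/a4.png

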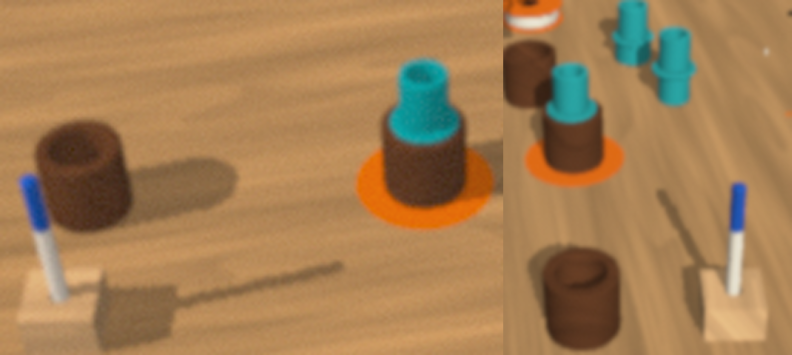

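Both views show the collar flush on the rim, with the pot upright and centred on the disc. The marker stands in its block, cap at about scene (191,248) and side (380,283). I'll triangulate it.

```bash
python3 - <<'E'
from m import *
a=get_image("scene");b=get_image("side")
def tri(pa,pb):
    c1,d1=ray(a,*pa);c2,d2=ray(b,*pb)
    t=np.linalg.lstsq(np.c_[d1,-d2],c2-c1,rcond=None)[0];p=c1+t[0]*d1;q=c2+t[1]*d2
    return (p+q)/2,np.linalg.norm(p-q)
for im,box in((a,(180,250,215,280)),(b,(370,290,390,330))):
    h=cv2.cvtColor(im["img"],cv2.COLOR_RGB2HSV);m=cv2.inRange(h,np.array((0,0,150)),np.array((179,60,255)))[box[1]:box[3],box[0]:box[2]]
    y,x=np.nonzero(m);print("white",x.mean()+box[0],y.mean()+box[1],len(x))
p,e=tri((191.2,247.9),(380.2,283.5));print("cap",p,e,tool(p))
# wrist: tube-top inner/outer ring now
print("w teal",blobs(w,(78,80,30),(100,255,255)))
E
```

```text
white 196.7560975609756 268.479674796748 123
white 378.91279069767444 307.9593023255814 172
cap [ 0.58266026 -0.27370192  0.13978865] 0.0018071173296929457 [-262.4  222.1  133. ]
w teal [([283, 168, 71, 78, 3246], [318.3, 204.3]), ([555, 188, 85, 74, 4595], [601.0, 221.7]), ([449, 261, 83, 85, 4480], [489.2, 302.9])]
```

```bash
python3 -m creep '-15 13 0 0;-22 18 2 0;-22 18 2 0;-22 19 2 0;-22 19 2 0;-22 19 2 0;-22 19 2 0;-22 19 2 0;-22 19 2 0;-22 18 0 0;-22 18 0 0;-15 13 0 0;-12 10 0 0;0 0 0 0;0 0 0 0' 85
python3 - <<'E'
from m import *
print(s["position"],s["time"]);save(w,"w5.png")
print("blue",blobs(w,(108,150,60),(125,255,255),30))
E
```

```text
time: 13.28
position: [0.583, -0.2727, 0.2578]
tcp_rot: [0.817, 0.577, -0.0, -0.0]
ft_force: [-0.4, 0.2, 0.5]
finger_gap: 0.993
[ 0.58298343 -0.27267028  0.25775128] 13.275
blue [([48, 87, 58, 84, 1024], [77.0, 125.9]), ([18, 114, 77, 65, 951], [54.8, 144.5])]
```

View pics/w5.png

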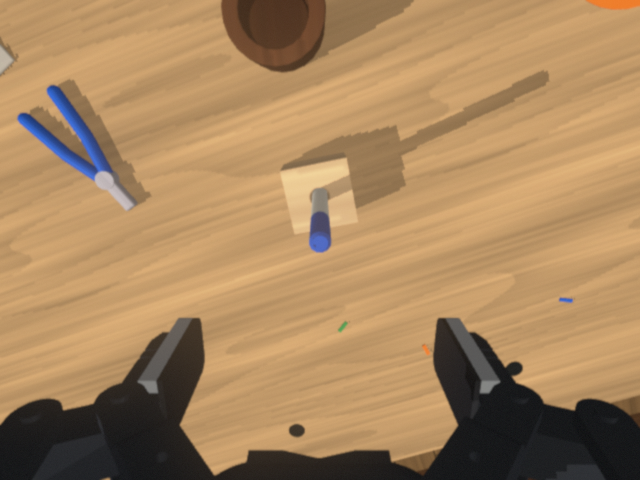

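The wrist view shows the marker between the jaws' midline, cap top at (320,243), leaning negligibly. The cutters are at the upper left, well clear.

```bash
python3 - <<'E'
from m import *
for u,v,z in((320,243,.165),(319.5,196,.04)):
    p=onz(w,u,v,z);print(p.round(4),tool(p))
E
```

```text
[ 0.5844 -0.2716  0.165 ] [ 1.3  1.  92.9]
[ 0.5837 -0.2713  0.04  ] [1.400e+00 2.000e-01 2.179e+02]
```

```bash
python3 -m creep '1 0 20 0;0 0 25 0;0 0 25 0;0 0 25 0;0 0 20 0;0 0 13 0;0 0 8 0;0 0 0 0' 85 && python3 -m creep '0 0 0 0;0 0 0 0;0 0 0 0;0 0 0 0;0 0 0 0;0 0 0 0;0 0 0 0' 0 40 && python3 -m creep '0 0 -8 0;0 0 -12 0;0 0 -20 0;0 0 -25 0;0 0 -25 0;0 0 -25 0;0 0 -25 0;0 0 -15 0;0 0 0 0'
```

```text
time: 14.38
position: [0.5835, -0.2722, 0.1218]
tcp_rot: [0.817, 0.577, -0.0, -0.0]
ft_force: [-0.8, 0.3, 0.1]
finger_gap: 0.996
time: 15.25
position: [0.5836, -0.2724, 0.122]
tcp_rot: [0.817, 0.577, 0.0, 0.0]
ft_force: [0.2, 1.0, 4.5]
finger_gap: 0.156
time: 16.38
position: [0.5838, -0.2725, 0.2782]
tcp_rot: [0.817, 0.577, 0.0, 0.001]
ft_force: [0.4, 1.0, -0.8]
finger_gap: 0.15
```

```bash
python3 -m creep '8 -7 0 0;15 -13 0 0;20 -17 0 0;22 -19 0 0;22 -19 0 0;22 -19 0 0;22 -19 0 0;22 -19 0 0;22 -19 0 0;22 -19 0 0;22 -18 0 0;20 -16 0 0;14 -12 0 0;8 -6 0 0;0 0 0 0;0 0 0 0'
python3 - <<'E'
from m import *
print(s["position"],s["time"])
a=get_image("scene");b=get_image("side")
A=cv2.resize(a["img"][130:250,280:370],None,fx=4,fy=4,interpolation=2);B=cv2.resize(b["img"][140:260,260:350],None,fx=4,fy=4,interpolation=2)
cv2.imwrite("pics/a6.png",np.hstack([A,B])[:,:,::-1])
for im in(a,b):
  print([proj(im,(s["position"][0],s["position"][1],z)).round(1) for z in(.165,.125,.03)])
E
```

```text
time: 18.38
position: [0.462, 0.0475, 0.2766]
tcp_rot: [0.817, 0.576, -0.0, 0.0]
ft_force: [-0.6, 0.2, -0.1]
finger_gap: 0.15
[0.4620173  0.04754552 0.27664984] 18.375
[array([322.8, 191.2]), array([323.1, 204.1]), array([323.9, 232.5])]
[array([303.9, 207.8]), array([304.5, 221.2]), array([305.9, 251.3])]
```

View pics/a6.png

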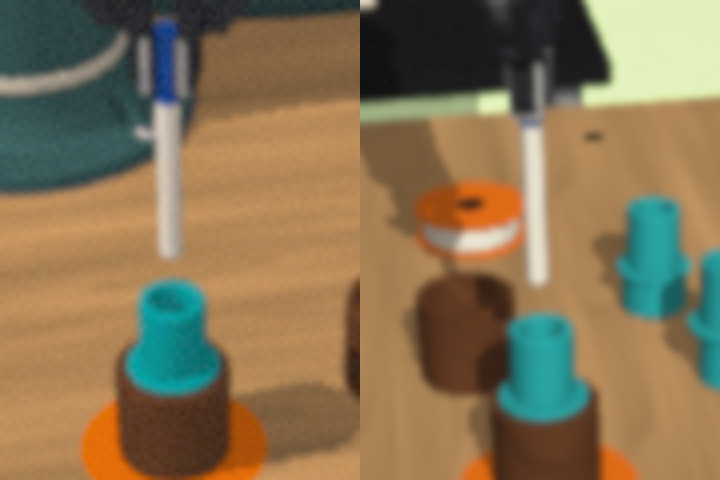

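The marker hangs straight over the tube mouth in both views, within about 1 mm. Lowering it in.

```bash
python3 -m creep '0 0 12 0;0 0 14 0;0 0 14 0;0 0 14 0;0 0 14 0;0 0 14 0;0 0 14 0;0 0 14 0;0 0 12 0;0 0 8 0;0 0 4 0;0 0 0 0' && python3 -m creep '0 0 2 0;0 0 2 0;0 0 1 0;0 0 0 0'
```

```text
time: 20.02
position: [0.4618, 0.048, 0.1428]
tcp_rot: [0.817, 0.577, -0.0, 0.0]
ft_force: [-0.4, 0.5, -0.9]
finger_gap: 0.155
time: 20.52
position: [0.4618, 0.048, 0.1377]
tcp_rot: [0.817, 0.577, -0.0, -0.0]
ft_force: [0.9, 0.0, -0.6]
finger_gap: 0.146
```

```bash
python3 -m creep '0 0 2 0;0 0 1.5 0;0 0 1 0;0 0 0 0'
```

```text
time: 21.02
position: [0.4618, 0.048, 0.1332]
tcp_rot: [0.817, 0.577, -0.0, -0.0]
ft_force: [0.7, -0.2, -0.9]
finger_gap: 0.154
```

```bash
python3 -m creep '0 0 0 0;0 0 0 0;0 0 0 0;0 0 0 0;0 0 0 0;0 0 0 0' 70 && python3 -m creep '0 0 -15 0;0 0 -25 0;0 0 -30 0;0 0 -30 0;0 0 -20 0;0 0 0 0;0 0 0 0;0 0 0 0'
python3 - <<'E'
from m import *
print(s["time"])
a=get_image("scene");b=get_image("side")
A=a["img"][160:300,90:510];B=b["img"][175:445,265:415]
A=cv2.resize(A,None,fx=1.25,fy=1.25,interpolation=2)
f=np.zeros((460,800,3),np.uint8);f[:175,:525]=A
f[180:460,:240]=cv2.resize(a["img"][175:245+0,295:355],(240,280),interpolation=2);B=cv2.resize(B,(255,459),interpolation=2);f[:459,540:795]=B
cv2.imwrite("pics/fin.png",f[:,:,::-1])
E
```

```text
time: 21.78
position: [0.4618, 0.048, 0.1333]
tcp_rot: [0.817, 0.577, 0.0, 0.0]
ft_force: [0.0, -0.9, 0.6]
finger_gap: 0.819
time: 22.78
position: [0.4615, 0.048, 0.2525]
tcp_rot: [0.817, 0.577, -0.0, -0.0]
ft_force: [0.1, 0.3, 0.2]
finger_gap: 0.821
22.775
```

View pics/fin.png

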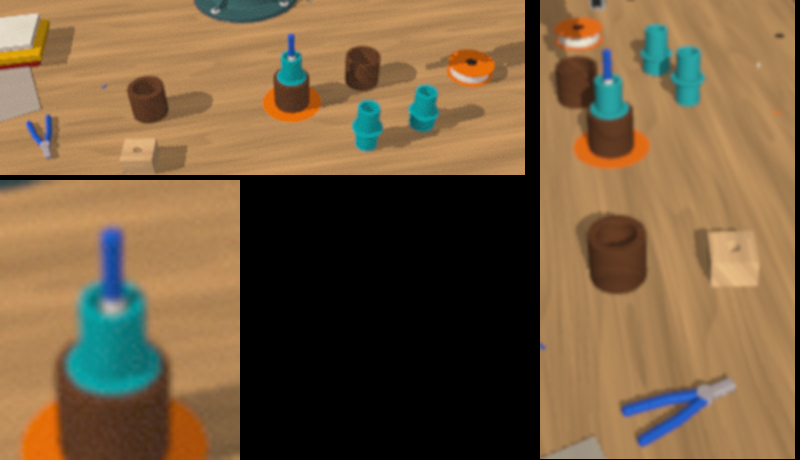

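The final views show the marker standing in the nested cup. The pot is upright on the disc, and the other pots, cups, spool and cutters look undisturbed.

```bash
python3 -c "
from h import *
print(robot.finish_job())"
```

```text
the job is handed in; nothing more can be done
None
```

The job is done and handed in at 22.8 s. The narrow, long-spigot cup is nested in the disc pot, and the marker stands in it, cap up.

- **Cup:** The wrist image gave the disc pot a bore of about 42 mm, which pointed to the narrowest cup, so I tried that one first. It went fully home: contact came at the predicted height with 3.8 N, and the camera views show the collar on the rim.
- **Marker:** I took it out of the block and lowered it into the cup. I felt no contact before letting go, with its foot about 0.5 mm above the cup bottom by my reckoning. The pictures after release show it standing in the cup.
- **Everything else:** The pot is upright and centred on the disc. The other two pots, the cutters, the spool and the two untried cups look unmoved. The gripper ended clear above everything.

No check failed. The one disagreement was the first cup position: the scene camera and the wrist camera differed by about 6 mm. I used the closer wrist look, and the grasp confirmed it.

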